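# Clip the guard cover onto the shield box

## Task

Take the longer of the two black clip-on covers from the bench and fit it on the open metal shield box on the circuit board: press it straight down until both clip arms have snapped under the box's sprung rim strips and the cover lies flush all round. The box stands on spacers of no fixed height and its solder joints are delicate, so feel for it, press only as hard as the snap needs, then let go; leave everything else on the bench where it is.

Things in the scene. Friction and masses are not known exactly. Their poses are not given: they have to be found in the camera images.
- cover_center (a point): Centre (half-way up) of the long black clip-on cover, 60 to 130 g, standing loose on its two clip arms; z up. Plate 89 (x) x 66 (y) x 3 mm. Overall height 48.5. On top a central grip rib 40 long (x), 12 thick (y), 26 high: rib top 24.25 above this point, plate top 1.75 below it, plate underside 4.75 below it, arm feet 24.25 below it. The same after a half turn.
- cover_edge_a (a point): Point on the underside of the long cover's plate at its +y clip arm, 28 mm from the centre. The rigid arm, 20 mm wide, hangs 19.5 mm below the plate's underside, with an inward barb, its flat top 8.5 below the plate's underside, reaching in to 26 mm from the centre, sloped below.
- cover_edge_b (a point): The same at the -y clip arm. At both x ends of the cover short skirts hang 15 mm down, 40 mm from the centre on their inside and flared outwards below, to guide it over the box.
- box_place (a point): Point on the board's upper face (8 mm over the bench) under the centre of the open steel shield box; z up. Box 70 (x) x 44 (y) x 34 mm, on spacers whose height differs each time and is not measured: its top edge lies 48 to 62 mm over the bench; it gives about 1 mm per 20 N. The cover's x goes along the box's x, either way round; home, the plate rests on the top edge.
- strip_a (a joint): How far (m) the sprung steel strip on the box's +y side is pushed in; 0 = out, 0.008 = stop. 34 mm long, its nose 28.5 mm from the box's centre, 5 to 7 mm below its top edge, sloped above, flat below. A barb sliding down pushes it in (first touch about 10 mm above home); it springs out over the barb 1 to 2 mm above home. Both strips together need 8 to 16 N.
- strip_b (a joint): The same on the -y side. More than 30 N on the board or box cracks its joints.
- pin (a joint): How far (m) the white interlock pin (8 mm thick, in the middle of the box, very soft spring) is pressed: 0 = up, 5 mm above the box's top edge; 0.0035 to 0.005 with the cover clipped on.
- board: Brown circuit board 170 (x) x 130 (y) mm on 6 mm feet, fixed; origin under its centre on the bench. The shield box stands at x = -30 mm on it; the other parts on the board are lower than the box and lie beyond x = +35 mm.
- short_cover_center (a point): Centre of a similar black cover that does not fit, plate only 58 x 50 mm; leave alone.
- screwdriver: Bystander: screwdriver lying on the bench; origin under its middle.
- reel: Bystander: grey reel, 56 mm across, 40 mm high; origin under its centre.
- dial_knob: Bystander: aluminium dial knob, 38 mm across, 18 mm high; origin under its centre.
- screw_tray: Bystander: white tray 85 x 65 x 22 mm; origin under its centre.
- transformer: Bystander: small transformer 46 x 52 x 38 mm; origin under its centre.
- cleaner: Bystander: white bottle 40 mm across, 85 mm high; origin under its centre.
Mind the look-alikes: they are no part of the job. What is shaped like the part that bears cover_center but orange or red is not meant.

How it is judged:
On the way, in this order (a step that is already met when the one before it is completed fails the run):
1. the long cover has been lifted clear of the bench (its centre over 70 mm high) (height (world z) of cover_center above 0.07 m), for 0.1 s.
2. the long cover is snapped home on the shield box on both sides (value of joint pin above 0.003 m and value of joint each of strip_a, strip_b below 0.0015 m and angle between cover_center's own z axis and vertical below 0.04 rad and horizontal distance between cover_center and box_place below 0.007 m and angle between the x axis of cover_center and the x axis of box_place, either way round below 0.15 rad), for 0.2 s.
At the end, for the whole second after the job is handed in: The long cover is on the shield box, clipped on both sides: the interlock pin pressed by more than 3 mm, both strips sprung out again (within 1.5 mm), the cover level within 0.04 rad, its centre within 7 mm of the box's centre and in line with it within 0.15 rad; released and at rest (all of step 2 and linear speed of cover below 0.01 m/s); the robot touches nothing.
It fails at once if more than 30 N on the circuit board or the shield box (contact force between board and anything else above 30 N).
It fails at once if another thing on the bench moved by more than 15 mm (distance of any of short_cover_center, screwdriver, reel, dial_knob, screw_tray, transformer, cleaner from where it was at the start of the episode above 0.015 m).
It also fails if it takes over 51 s, if anything falls off the work surface, if the arm or the gripper's body presses on something with over 40 N, if the wrist force passes 120 N, or if a joint passes its speed limit or range.

## Robot

A 7-joint arm with a two-finger parallel gripper is mounted at the origin on the work surface. World frame = base frame: x ahead of the robot, y to its left, z up, the work surface at z = 0. Lengths are in m, angles in rad, forces in N, time in s.
With the tool pointing down it reaches from about 0.4 to 0.85 m from the base axis. Payload 10.4 kg.
Tool frame: the origin (TCP) lies midway between the tips of the shut fingers; the grasp point (between the pads) lies 19 mm behind it; z points along the fingers, x is the direction in which the jaws open and shut, and the axes are right-handed (so a half turn about z gives the same grasp; the last joint's range is limited). The gripper opens to 87 mm and grips with 3 to 60 N. Pads are 19 mm wide; open, the fingers measure 117 mm over their backs; the gripper's body (75 mm by 190 mm) begins 51 mm behind the grasp point.
Start: joints at [-0.023, 0.332, -0.065, 1.46, 0.022, 1.35, -0.088], TCP at [0.625, 0, 0.223] pointing down, gripper open.
Joint ranges: [-2.6, 2.6], [-0.5, 2.12], [-1.47, 1.34], [0.16, 2.42], [-1.27, 4.41], [0.06, 2.06], [-2.6, 2.6]. Speed limits (rad/s): [2.22, 2.22, 2.79, 2.79, 3.14, 3.14, 3.14].

## Interface

Orientations are given as a unit quaternion [x, y, z, w].
In Python, from bench import r gives the robot as it stands. The module is installed in compiled form; this text tells all that it offers.
- The arm moves only by the tool play_rows, never from a script. Its argument "commands" is a list of rows, each a list of 7 numbers: the shift along the world's x, y, z in cm, then the turn, a rotation vector about the world's x, y, z in rad, then the finger opening in cm, from 0 to 8.7. A call has 1 to 20 rows; each row shifts and turns the commanded pose from where the row before left it; what a row does not reach is not made up. A row lasts 1/8 s, in which the tool goes at most 62.5 mm and 10.7 degrees, less where a joint would pass 70% of its speed; a pose out of reach is approached as far as the arm can. A call is refused whole if a number of a shift passes 6.25 or a number of a turn 0.188, either way. A call with a gripper value outside its range is refused whole. The fingers move at their own pace and stop on an object; "grip_force" is the grip in N (left out, the last holds). Time passes only in rows, so rows that do not move let the fingers close. It gives the time, the measured TCP pose, the force and the opening at its end, in the units of the state.
- r.read_state(): the state, without advancing time (a new reading comes with each control period).
- r.camera(name): name is "scene" or "side" or "wrist"; returns a dict with "img" (480x640x3 uint8, red, green, blue), "K" (3x3 intrinsics, pixels), "camera_from_world" (4x4, takes a point from world to camera coordinates). Camera axes: x right, y down, z forward; pixel columns grow to the right and rows downward; lengths in m; the calibration is good to about 2 mm. A picture is of the moment at which its call begins. There is no depth.
- r.close_job(): hands the job in, once; it reports no verdict.
The state is a dict: "time": time; "joint_positions": joint angles; "joint_vel": joint speeds; "joint_torque": joint torques, N m; "ee_pos": TCP position; "eef_rot": TCP orientation; "ft_force": force on the tool from outside, world axes, zero at the start; "torque": the same for the moment, N m; "width": finger opening in m.
Only numpy, scipy, OpenCV 4.12 (cv2) and the standard library are available. Lean on these libraries where they do the work, as an engineer would, in place of code of your own. Each camera call takes 0.05 s, during which the arm holds its last target. There are 200 camera calls.

## Working session

There is one attempt and no reset: what is moved stays moved. The work goes in short steps, Python scripts to look and compute and a tool call to move; the robot and the scene stay as the last step left them, time stands still between calls to the robot, and variables do not carry over. Pictures are saved under pics/ and viewed, about 8 in all and at most 12, crops included, and the job is handed in when it is done.

Besides the shell and the picture viewer there is one more tool, called by a JSON object that holds its "op" and its "data", one argument or row to a line. play_rows: Moves the arm, as the interface text tells. Its arguments: {"type":"object","properties":{"commands":{"type":"array","items":{"type":"array","items":{"type":"number"}}},"grip_force":{"type":"number"}},"required":["commands"]}

```bash
mkdir -p pics; cat > h.py <<'E'
import numpy as np, cv2
from bench import r
def snap(name,fn):
    c=r.camera(name); cv2.imwrite(f'pics/{fn}.png',c['img'][:,:,::-1]); np.savez(f'pics/{fn}.npz',**c); return c
def ray(c,uv,z):
    T=np.array(c['camera_from_world']);R=T[:3,:3];o=-R.T@T[:3,3]
    d=R.T@np.linalg.inv(c['K'])@np.array([uv[0],uv[1],1.]); return o+d*(z-o[2])/d[2]
def proj(c,p):
    T=np.array(c['camera_from_world']);q=c['K']@(T[:3,:3]@np.array(p)+T[:3,3]);return q[:2]/q[2]
E
python3 - <<'E'
from h import *
for n in ['scene','side','wrist']: snap(n,n+'0')
print(r.read_state())
E
```

```text
{'time': 0.15, 'joint_positions': array([-0.02260178,  0.33271171, -0.06472344,  1.46067655,  0.02158364,
        1.3499011 , -0.08849682]), 'joint_vel': array([-0.00077349, -0.00104401, -0.00015976, -0.00276287, -0.0001877 ,
        0.00063677, -0.00019367]), 'joint_torque': array([ 1.82067095e-03, -6.23630190e+01,  2.54254905e-02, -3.90143681e+01,
       -6.11935230e-02,  3.71907104e-02, -1.53469024e-06]), 'ee_pos': array([6.24737503e-01, 2.23616891e-05, 2.21980431e-01]), 'eef_rot': array([ 9.99999874e-01,  1.94675819e-05, -5.01134552e-04,  8.54392882e-06]), 'ft_force': array([-0.0552261 , -0.66474072, -0.19376626]), 'torque': array([ 0.05172091, -0.01428366, -0.0216645 ]), 'width': 0.08723838487678322}
```

View pics/scene0.png

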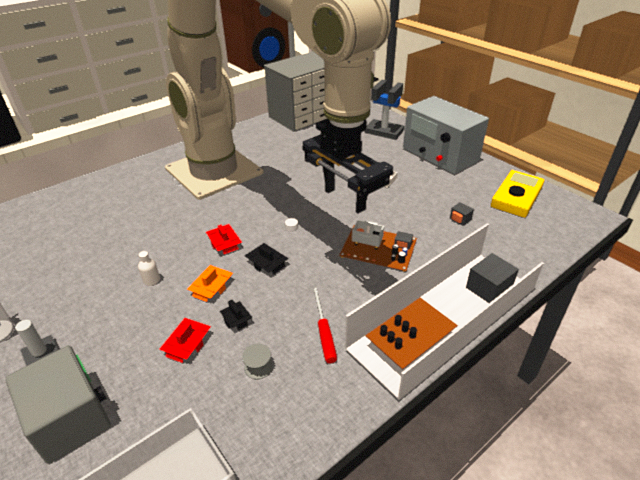

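View pics/side0.png

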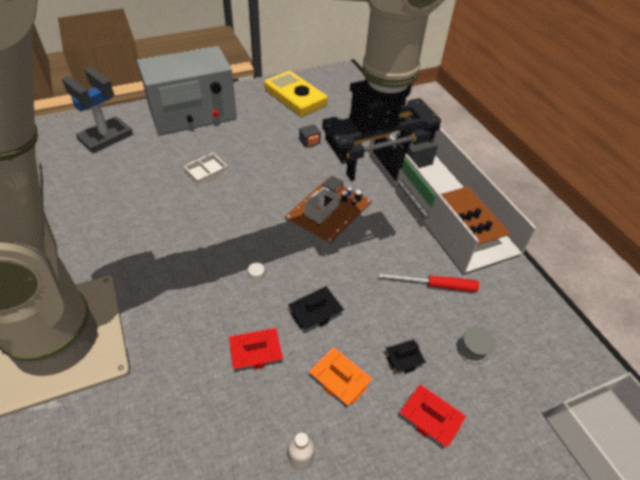

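The scene view shows the long black cover at about (267,258) and the short one at (236,315). The board is at (380,248), with the box at about (368,234). In the side view they are at (316,306), (405,355), (329,208) and (322,203). I'll localise them by colour mask.

```bash
python3 - <<'E'
from h import *
S={n:dict(np.load(f'pics/{n}0.npz')) for n in ['scene','side']}
for n,uvc,uvb in [('scene',(267,258),(380,248)),('side',(316,306),(329,208))]:
    c=S[n];im=c['img'];hsv=cv2.cvtColor(im,cv2.COLOR_RGB2HSV)
    m=((im.max(2)<50)*255).astype(np.uint8)
    k,l,st,ce=cv2.connectedComponentsWithStats(m)
    for i in range(1,k):
        if 80<st[i,4]<3000 and np.hypot(*(ce[i]-uvc))<100:
            pts=np.argwhere(l==i)[:,::-1].astype(float)
            W=np.array([ray(c,p,0.0225)[:2] for p in pts],np.float32)
            print(n,'black',ce[i].round(),st[i,4],cv2.minAreaRect(W))
    m=((hsv[:,:,0]<18)&(hsv[:,:,1]>150)&(im.max(2)>40)).astype(np.uint8)
    x0,y0=uvb; w=np.zeros_like(m); w[y0-45:y0+45,x0-55:x0+55]=1; m&=w
    W=np.array([ray(c,p,0.008)[:2] for p in np.argwhere(m)[:,::-1].astype(float)],np.float32)
    print(n,'board',m.sum(),cv2.minAreaRect(W), cv2.boxPoints(cv2.minAreaRect(W)))
    x0,y0={'scene':(325,245),'side':(310,260)}[n]
    cv2.imwrite(f'pics/{n}crop.png',cv2.resize(im[y0-70:y0+70,x0-100:x0+100,::-1],(800,560),interpolation=cv2.INTER_CUBIC))
E
```

```text
scene black [329. 179.] 194 ((0.30095455050468445, 0.2317637801170349), (0.03173139691352844, 0.13975544273853302), 54.80181884765625)
scene black [267. 259.] 719 ((0.4811772108078003, -0.11856727302074432), (0.10081560164690018, 0.07454048842191696), 10.015344619750977)
scene black [236. 315.] 552 ((0.5827130675315857, -0.26891952753067017), (0.05188428610563278, 0.08417942374944687), 86.14754486083984)
scene board 1387 ((0.6095148324966431, 0.1339201033115387), (0.16962218284606934, 0.13282735645771027), 31.287464141845703) [[0.50254685 0.14663029]
 [0.5715284  0.03311967]
 [0.7164828  0.12120992]
 [0.6475013  0.23472053]]
side black [315. 309.] 1313 ((0.46520984172821045, -0.12063686549663544), (0.09071341156959534, 0.0710643082857132), 8.75692081451416)
side board 1392 ((0.6043766736984253, 0.13392674922943115), (0.16436529159545898, 0.12616166472434998), 31.471872329711914) [[0.50135016 0.14482225]
 [0.56721663 0.03721941]
 [0.7074032  0.12303124]
 [0.6415367  0.2306341 ]]
```

View pics/scenecrop.png

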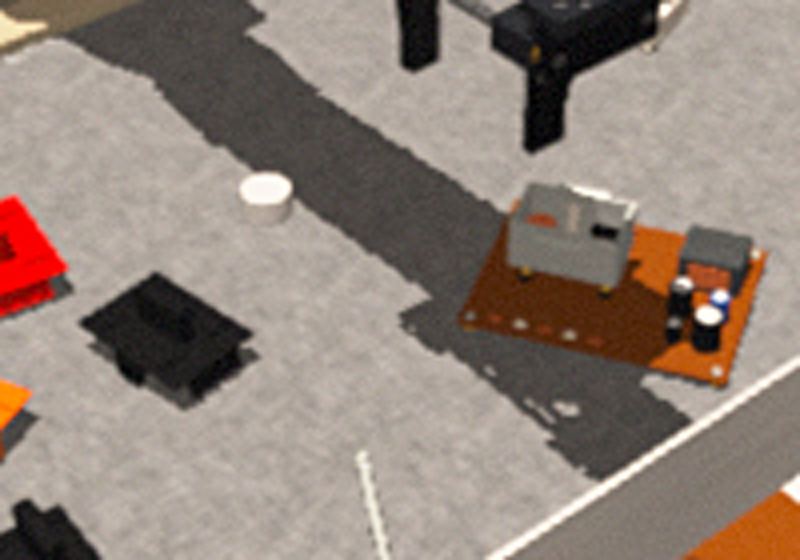

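The board's long axis is at about 31° with the box at its low-x end, so the box centre is about (0.58, 0.118). The cover is at about (0.473, −0.12) with yaw about 9°. I'll go above the cover with the jaws turned across the rib.

{"op": "play_rows", "data": {
  "commands": [
    [-1.9,-1.5,0,0,0,-0.177,5],
    [-1.9,-1.5,0,0,0,-0.177,5],
    [-1.9,-1.5,0,0,0,-0.177,5],
    [-1.9,-1.5,0,0,0,-0.177,5],
    [-1.9,-1.5,0,0,0,-0.177,5],
    [-1.9,-1.5,0,0,0,-0.177,5],
    [-1.9,-1.5,0,0,0,-0.177,5],
    [-1.9,-1.5,0,0,0,-0.177,5],
    [0,0,0,0,0,0,5],
    [0,0,0,0,0,0,5]
  ]
}}

```text
time: 1.4
ee_pos: [0.4734, -0.1194, 0.2226]
eef_rot: [0.761, -0.649, 0.0, -0.0]
ft_force: [0.1, 0.1, 0.1]
width: 0.05
```

```bash
python3 - <<'E'
from h import *
c=snap('wrist','w1'); snap('side','s1')
s=r.read_state(); print(s['ee_pos'],s['eef_rot'],s['ft_force'],s['width'])
T=c['camera_from_world'];print(-T[:3,:3].T@T[:3,3],T[:3,:3].round(2))
E
```

```text
[ 0.47349197 -0.1192564   0.22242497] [ 7.60583059e-01 -6.49240635e-01 -7.48555473e-05  4.48461648e-05] [-0.09004071 -0.42408559 -0.88409208] 0.049927682082688996
[ 0.54868711 -0.1064748   0.38376801] [[ 0.16 -0.99  0.  ]
 [-0.95 -0.15  0.28]
 [-0.27 -0.04 -0.96]]
```

View pics/w1.png

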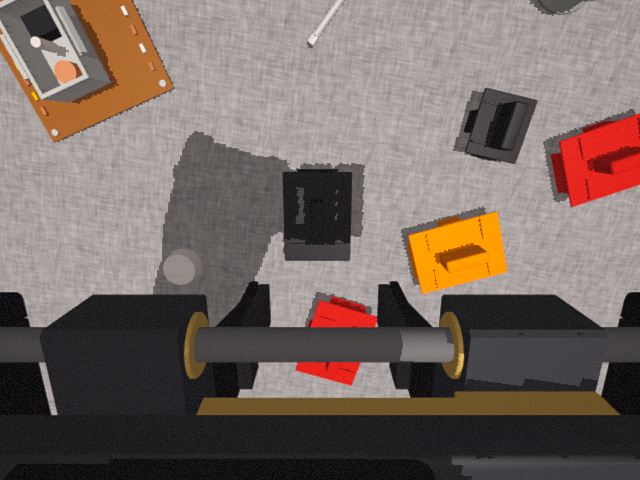

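The wrist view shows the long cover at about (317,208), nearly parallel to the jaws' normal, with the box at upper left (60,50). Next I'll threshold the dark cover and look at an enlarged crop.

```bash
python3 - <<'E'
from h import *
c=dict(np.load('pics/w1.npz'));im=c['img']
print('tcp px',proj(c,r.read_state()['ee_pos']),'center ray',ray(c,(317,208),.0225))
cr=im[155:275,260:380]; 
g=np.clip(cr.astype(float)*3,0,255).astype(np.uint8)
cv2.imwrite('pics/w1c.png',cv2.resize(g[:,:,::-1],(600,600),interpolation=cv2.INTER_NEAREST))
m=(im.max(2)<45).astype(np.uint8)
k,l,st,ce=cv2.connectedComponentsWithStats(m)
i=l[208,300]; print(st[i],ce[i])
E
```

```text
tcp px [324.91844878 303.85799776] center ray [ 0.47885879 -0.11153326  0.0225    ]
[     0      0    640    480 230531] [333.01137374 191.85959372]
```

View pics/w1c.png

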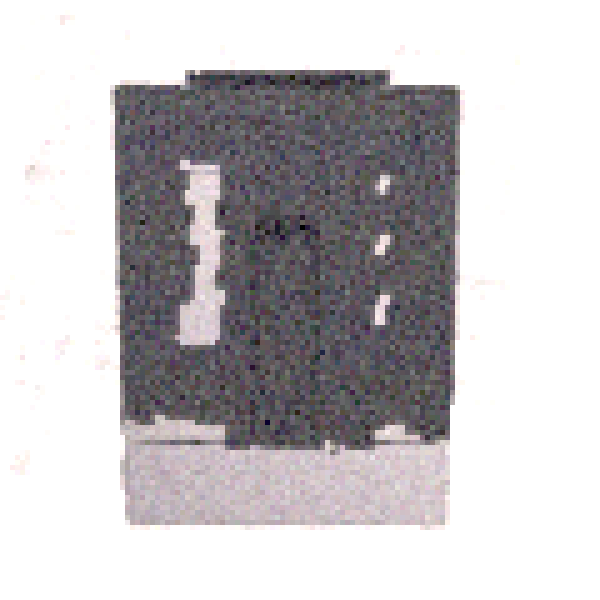

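```bash
python3 - <<'E'
from h import *
c=dict(np.load('pics/w1.npz'))
P=[ray(c,p,.0225)[:2] for p in [(282.8,172.2),(352,172.2),(284.7,240),(350.2,240)]]
tl,tr,bl,br=P
print(P,'w',np.hypot(*(tr-tl)),np.hypot(*(br-bl)),'len',np.hypot(*(tl-bl)),np.hypot(*(tr-br)))
print('c',np.mean(P,0),'yaw',np.degrees(np.arctan2(*(tl-bl+tr-br)[::-1])),np.degrees(np.arctan2(*(tl-tr)[::-1]))-90)
# rib sides, z=.0485: far end 247..318 at crop row 225
A=ray(c,(260+246/5,155+222/5),.0485);B=ray(c,(260+320/5,155+222/5),.0485)
print('rib far end',A,B,np.hypot(*(A-B)[:2]),(A+B)/2)
# box rough
b=(0.580,0.1185)
print('box px',proj(c,(*b,.055)))
q=r.read_state()['eef_rot']
from scipy.spatial.transform import Rotation as Ro
x=Ro.from_quat(q).apply([1,0,0]);print('jaw dir deg',np.degrees(np.arctan2(x[1],x[0])))
E
```

```text
[array([ 0.50753826, -0.0745645 ]), array([ 0.51777838, -0.13881496]), array([ 0.44212504, -0.08490349]), array([ 0.45230964, -0.14885131])] w 0.06506136302968453 0.06475376280949362 len 0.06622525989333532 0.06623355487676169
c [ 0.47993783 -0.11178356] yaw 8.848619883681527 9.055527906033618
rib far end [ 0.49046451 -0.10312739  0.0485    ] [ 0.49253713 -0.11613548  0.0485    ] 0.013172176942352811 [ 0.49150082 -0.10963143  0.0485    ]
box px [45.78105164 44.58801905]
jaw dir deg -80.96874759401678
```

```bash
python3 - <<'E'
from h import *
c=dict(np.load('pics/w1.npz'))
P=[ray(c,p,.0225)[:2] for p in [(282.8,172.2),(352,172.2),(286,260),(349.3,260)]]
tl,tr,bl,br=P
print('w',np.hypot(*(tr-tl)),np.hypot(*(br-bl)),'len',np.hypot(*(tl-bl)),np.hypot(*(tr-br)))
print('c',np.mean(P,0),'yaw',np.degrees(np.arctan2(*(tl-bl+tr-br)[::-1])),np.degrees(np.arctan2(*(tl-tr)[::-1]))-90)
E
```

```text
w 0.06506136302968453 0.06354409241059972 len 0.0870858544384046 0.08709736484050372
c [ 0.46964682 -0.11347971] yaw 8.970927155652062 9.055527906033618
```

{"op": "play_rows", "data": {
  "commands": [
    [-0.25,0.63,-4,0,0,0,5],
    [0,0,-4,0,0,0,5],
    [0,0,-4,0,0,0,5],
    [0,0,-4,0,0,0,5],
    [0,0,-2,0,0,0,5],
    [0,0,-1.1,0,0,0,5],
    [0,0,-0.5,0,0,0,5],
    [0,0,0,0,0,0,5]
  ],
  "grip_force": 35
}}

```text
time: 2.5
ee_pos: [0.4709, -0.1136, 0.0269]
eef_rot: [0.76, -0.65, 0.0, -0.0]
ft_force: [-0.0, 0.6, 0.9]
width: 0.0501
```

```bash
python3 - <<'E'
from h import *
snap('wrist','w2');snap('side','s2');s=r.read_state();print(s['ee_pos'],s['ft_force'])
a=cv2.imread('pics/w2.png')[150:470,160:480]*1; b=cv2.imread('pics/s2.png')[250:370,250:390]
a=np.clip(a.astype(float)*2,0,255).astype(np.uint8);b=np.clip(b.astype(float)*2,0,255).astype(np.uint8)
cv2.imwrite('pics/c2.png',np.hstack([cv2.resize(a,(400,400)),cv2.resize(b,(400,400))]))
E
```

```text
[ 0.47115138 -0.11370488  0.02732224] [-0.31630878  0.38743165  0.99203616]
```

View pics/c2.png

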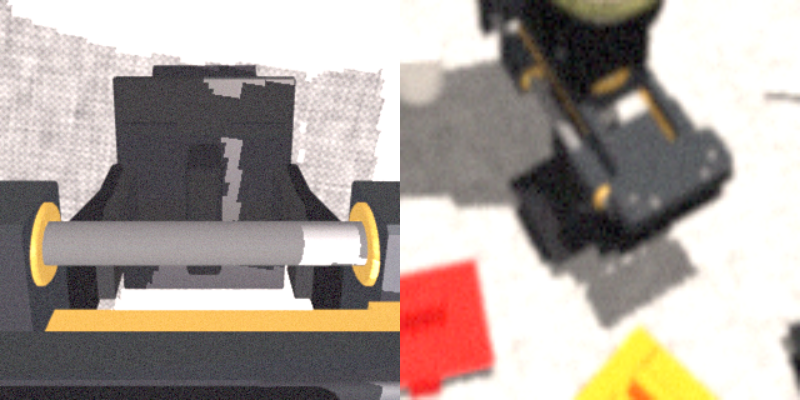

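The rib runs between the fingers and is centred, with the cover square to the jaws. I'll close and lift.

{"op": "play_rows", "data": {
  "commands": [
    [0,0,-0.2,0,0,0,5],
    [0,0,0,0,0,0,0.8],
    [0,0,0,0,0,0,0.8],
    [0,0,0,0,0,0,0.8],
    [0,0,0,0,0,0,0.8],
    [0,0,0,0,0,0,0.8],
    [0,0,1,0,0,0,0.8],
    [0,0,3,0,0,0,0.8],
    [0,0,4,0,0,0,0.8],
    [0,0,4,0,0,0,0.8],
    [0,0,3,0,0,0,0.8],
    [0,0,0,0,0,0,0.8]
  ]
}}

```text
time: 4.1
ee_pos: [0.4718, -0.1139, 0.1774]
eef_rot: [0.76, -0.65, 0.002, -0.001]
ft_force: [-0.5, 0.5, -0.9]
width: 0.0117
```

{"op": "play_rows", "data": {
  "commands": [
    [0.28,3.5,0,0,0,0.078,0.8],
    [0.28,3.5,0,0,0,0.078,0.8],
    [0.28,3.5,0,0,0,0.078,0.8],
    [0.28,3.5,0,0,0,0.078,0.8],
    [0.28,3.5,0,0,0,0.078,0.8],
    [0,0,0,0,0,0,0.8],
    [0,0,0,0,0,0,0.8]
  ]
}}

```text
time: 4.97
ee_pos: [0.4845, 0.0613, 0.1743]
eef_rot: [0.871, -0.491, -0.0, 0.0]
ft_force: [-0.1, -0.4, -1.2]
width: 0.0119
```

```bash
python3 - <<'E'
from h import *
c=snap('wrist','w3');snap('side','s3');snap('scene','sc3');s=r.read_state();print(s['ee_pos'],s['eef_rot'],s['ft_force'])
print(proj(c,(.58,.1185,.055)))
E
```

```text
[0.48455848 0.06048934 0.17450245] [ 8.70910781e-01 -4.91441123e-01  3.72516440e-05  1.79581043e-04] [ 0.87176554  0.09002769 -0.44994168]
[325.15048276  79.91017416]
```

View pics/w3.png

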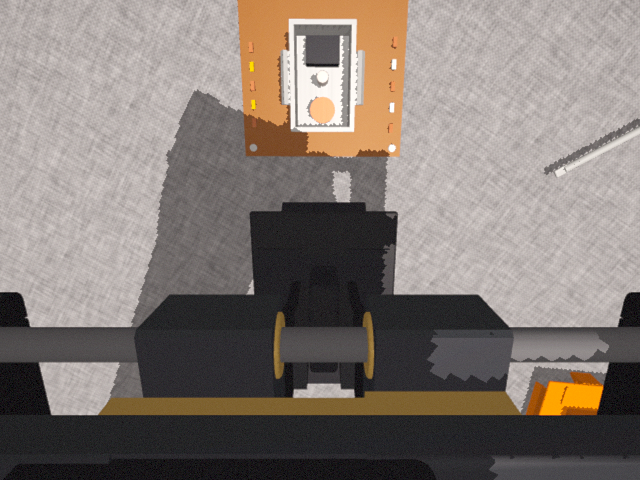

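The wrist view shows the box rim from about (289,20) to (356,131), the pin at (321,77) and the clip strips at (285,77) and (360,77). The held cover's far edge is at row 211, columns 251 to 397. Next I'll measure the rim and cover edges.

```bash
python3 - <<'E'
from h import *
c=dict(np.load('pics/w3.npz'));im=c['img'];hsv=cv2.cvtColor(im,cv2.COLOR_RGB2HSV)
R=im[0:160,240:410].astype(int)
# rim edges by saturation (board orange is saturated), row/col wise
sat=hsv[:,:,1].astype(int)
for v in [26,35,44,110,118,126]: 
    u=np.where(sat[v,260:390]<90)[0]+260; print('row',v,u.min(),u.max())
for x in [296,305,315,330,340,350]:
    u=np.where(sat[5:150,x]<90)[0]+5; print('col',x,u.min(),u.max())
b=cv2.resize(np.clip(im[0:165,235:410,::-1].astype(float)*1.2,0,255).astype(np.uint8),(700,660)[:2],interpolation=cv2.INTER_NEAREST)[:600]
d=np.clip(im[195:300,235:410,::-1].astype(float)*3,0,255).astype(np.uint8)
cv2.imwrite('pics/c3.png',np.hstack([cv2.resize(im[5:145,265:385,::-1],(480,560),interpolation=cv2.INTER_CUBIC)]))
m=im.max(2)
for v in [216,222,230]: 
    u=np.where(m[v,235:410]<50)[0]+235; print('cover row',v,u.min(),u.max())
for x in [256,268,380,390]:
    u=np.where(m[195:250,x]<50)[0]+195; print('cover col',x,u[:3])
E
```

```text
row 26 289 356
row 35 288 356
row 44 289 356
row 110 290 389
row 118 290 354
row 126 290 354
col 296 18 131
col 305 19 132
col 315 19 131
col 330 19 131
col 340 19 131
col 350 19 131
cover row 216 250 396
cover row 222 250 396
cover row 230 251 395
cover col 256 [212 213 214]
cover col 268 [212 213 214]
cover col 380 [212 213 214]
cover col 390 [212 218 219]
```

View pics/c3.png

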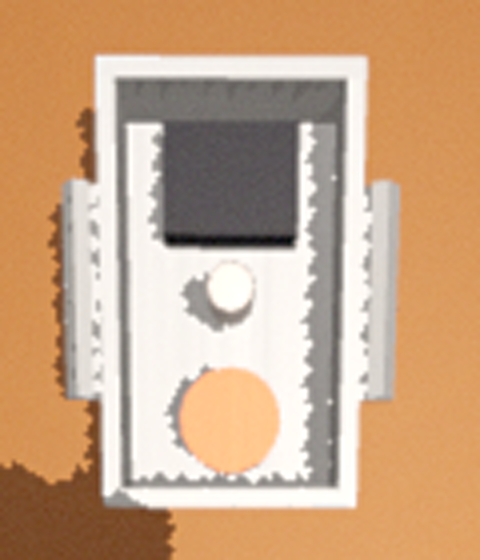

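```bash
python3 - <<'E'
from h import *
c=dict(np.load('pics/w3.npz'))
px=[(288.75,19.25),(357.25,19.25),(290.5,131.75),(354.25,131.75)]
for z in [.048,.052,.055,.058,.062]:
    tl,tr,bl,br=[ray(c,p,z)[:2] for p in px]
    print(z,'w',np.hypot(*(tr-tl)).round(4),np.hypot(*(br-bl)).round(4),'L',np.hypot(*(tl-bl)).round(4),'c',np.mean([tl,tr,bl,br],0).round(4),'yaw',np.degrees(np.arctan2(*(tl-bl+tr-br)[::-1])).round(2),(np.degrees(np.arctan2(*(tl-tr+bl-br)[::-1]))-90).round(2),'pin',ray(c,(322.5,77),z+.005)[:2].round(4))
E0=np.array([ray(c,(246,156),.008)[:2],ray(c,(399,156),.008)[:2]]);print('board edge',E0,np.hypot(*(E0[0]-E0[1])))
# cover edges
for z in [.166,.169,.172,.175]:
    l=ray(c,(250,212),z);q=ray(c,(397,212),z)
    d=(l-q)[:2]; yaw=np.degrees(np.arctan2(d[1],d[0]))-90
    ce=(l+q)[:2]/2-.0445*np.array([np.cos(np.radians(yaw)),np.sin(np.radians(yaw))])
    print(z,np.hypot(*d),yaw,ce)
print(r.read_state()['ee_pos'])
E
```

```text
0.048 w 0.0461 0.0463 L 0.0727 c [0.5811 0.1212] yaw 30.88 31.26 pin [0.5809 0.1211]
0.052 w 0.0455 0.0457 L 0.0717 c [0.5807 0.1209] yaw 30.88 31.26 pin [0.5804 0.1209]
0.055 w 0.045 0.0452 L 0.071 c [0.5803 0.1207] yaw 30.88 31.26 pin [0.5801 0.1207]
0.058 w 0.0445 0.0447 L 0.0702 c [0.58   0.1205] yaw 30.88 31.26 pin [0.5798 0.1205]
0.062 w 0.0439 0.0441 L 0.0692 c [0.5796 0.1202] yaw 30.88 31.26 pin [0.5793 0.1202]
board edge [[0.49976313 0.14740253]
 [0.56662545 0.03720596]] 0.12889473865381246
0.166 0.06677023645267635 31.23699815574645 [0.48214283 0.06061728]
0.169 0.06558825546554237 31.23699815574642 [0.48266687 0.06094039]
0.172 0.06440627447840841 31.23699815574639 [0.48319092 0.06126351]
0.175 0.0632242934912745 31.236998155746477 [0.48371496 0.06158662]
[0.48455848 0.06048934 0.17450245]
```

{"op": "play_rows", "data": {
  "commands": [
    [2.4,1.48,0,0,0,0,0.8],
    [2.4,1.48,0,0,0,0,0.8],
    [2.4,1.48,0,0,0,0,0.8],
    [2.47,1.48,0,0,0,0,0.8],
    [0,0,-3,0,0,0,0.8],
    [0,0,-2.5,0,0,0,0.8],
    [0,0,-1.3,0,0,0,0.8],
    [0,0,0,0,0,0,0.8],
    [0,0,0,0,0,0,0.8]
  ]
}}

```text
time: 6.25
ee_pos: [0.5819, 0.1205, 0.1077]
eef_rot: [0.871, -0.491, 0.001, -0.001]
ft_force: [-0.1, -0.4, -0.8]
width: 0.0118
```

```bash
python3 - <<'E'
from h import *
a=snap('side','s4');b=snap('scene','sc4')
for i in range(3):
    s=r.read_state();print(s['ee_pos'],s['eef_rot'],s['ft_force'])
A=a['img'][150:250,270:390];
B=b['img'][190:290,310:430]
f=lambda i:cv2.resize(np.clip(i[:,:,::-1].astype(float)*1.7,0,255).astype(np.uint8),(400,333),interpolation=cv2.INTER_CUBIC)
cv2.imwrite('pics/c4.png',np.hstack([f(A),f(B)]))
E
```

```text
[0.58186685 0.12060498 0.10774766] [ 8.71234534e-01 -4.90866110e-01  6.93772593e-04 -6.07206044e-04] [-0.10627952 -0.00311699  0.03401543]
[0.58186685 0.12060498 0.10774766] [ 8.71234534e-01 -4.90866110e-01  6.93772593e-04 -6.07206044e-04] [-0.10627952 -0.00311699  0.03401543]
[0.58186685 0.12060498 0.10774766] [ 8.71234534e-01 -4.90866110e-01  6.93772593e-04 -6.07206044e-04] [-0.10627952 -0.00311699  0.03401543]
```

View pics/c4.png

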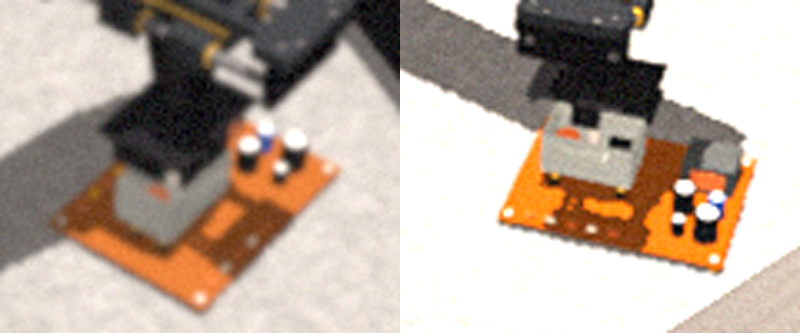

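The cover is straight over the box in both views, so I'll descend to just above first contact.

{"op": "play_rows", "data": {
  "commands": [
    [0,0,-1.0,0,0,0,0.8],
    [0,0,-0.8,0,0,0,0.8],
    [0,0,-0.4,0,0,0,0.8],
    [0,0,-0.2,0,0,0,0.8],
    [0,0,0,0,0,0,0.8]
  ]
}}

```text
time: 6.98
ee_pos: [0.5812, 0.1205, 0.0825]
eef_rot: [0.871, -0.491, 0.0, 0.0]
ft_force: [0.3, -0.3, -0.9]
width: 0.0117
```

{"op": "play_rows", "data": {
  "commands": [
    [0,0,-0.2,0,0,0,0.8],
    [0,0,-0.2,0,0,0,0.8],
    [0,0,0,0,0,0,0.8]
  ]
}}

```text
time: 7.35
ee_pos: [0.5811, 0.1205, 0.0784]
eef_rot: [0.871, -0.491, -0.0, 0.0]
ft_force: [1.1, -0.2, -0.5]
width: 0.0115
```

{"op": "play_rows", "data": {
  "commands": [
    [0,0,-0.2,0,0,0,0.8],
    [0,0,0,0,0,0,0.8]
  ]
}}

```text
time: 7.6
ee_pos: [0.5811, 0.1205, 0.0764]
eef_rot: [0.871, -0.491, -0.0, 0.0]
ft_force: [0.0, -0.4, -1.6]
width: 0.012
```

{"op": "play_rows", "data": {
  "commands": [
    [0,0,-0.2,0,0,0,0.8],
    [0,0,0,0,0,0,0.8]
  ]
}}

```text
time: 7.85
ee_pos: [0.5814, 0.1207, 0.0749]
eef_rot: [0.871, -0.491, 0.0, -0.0]
ft_force: [-0.0, 0.7, 2.2]
width: 0.0117
```

{"op": "play_rows", "data": {
  "commands": [
    [0,0,-0.15,0,0,0,0.8],
    [0,0,0,0,0,0,0.8]
  ]
}}

```text
time: 8.1
ee_pos: [0.5817, 0.1207, 0.0737]
eef_rot: [0.871, -0.491, 0.0, -0.0]
ft_force: [-0.3, -0.2, 5.7]
width: 0.0117
```

{"op": "play_rows", "data": {
  "commands": [
    [0,0,-0.15,0,0,0,0.8],
    [0,0,0,0,0,0,0.8]
  ]
}}

```text
time: 8.35
ee_pos: [0.5819, 0.1207, 0.0725]
eef_rot: [0.871, -0.491, 0.001, -0.001]
ft_force: [-1.7, -0.1, 7.3]
width: 0.0116
```

{"op": "play_rows", "data": {
  "commands": [
    [0,0,-0.15,0,0,0,0.8],
    [0,0,0,0,0,0,0.8]
  ]
}}

```text
time: 8.6
ee_pos: [0.5821, 0.1208, 0.0714]
eef_rot: [0.871, -0.491, 0.001, -0.001]
ft_force: [-1.4, 0.4, 9.4]
width: 0.0121
```

{"op": "play_rows", "data": {
  "commands": [
    [0,0,-0.15,0,0,0,0.8],
    [0,0,0,0,0,0,0.8]
  ]
}}

```text
time: 8.85
ee_pos: [0.5823, 0.1208, 0.0701]
eef_rot: [0.871, -0.491, 0.001, -0.001]
ft_force: [-2.2, -0.7, 10.8]
width: 0.0119
```

{"op": "play_rows", "data": {
  "commands": [
    [0,0,-0.12,0,0,0,0.8],
    [0,0,0,0,0,0,0.8]
  ]
}}

```text
time: 9.1
ee_pos: [0.5821, 0.121, 0.068]
eef_rot: [0.871, -0.491, 0.001, -0.001]
ft_force: [3.3, 2.4, 4.1]
width: 0.0116
```

{"op": "play_rows", "data": {
  "commands": [
    [0,0,-0.12,0,0,0,0.8],
    [0,0,0,0,0,0,0.8]
  ]
}}

```text
time: 9.35
ee_pos: [0.581, 0.1204, 0.0659]
eef_rot: [0.871, -0.491, -0.0, 0.0]
ft_force: [-0.6, -0.4, -0.1]
width: 0.0117
```

The force dropped from 10.8 N to zero, so the strips have snapped. I'll feel gently for the flush stop.

{"op": "play_rows", "data": {
  "commands": [
    [0,0,-0.08,0,0,0,0.8],
    [0,0,0,0,0,0,0.8]
  ]
}}

```text
time: 9.6
ee_pos: [0.5807, 0.1201, 0.0649]
eef_rot: [0.871, -0.491, -0.0, 0.001]
ft_force: [-0.0, -0.5, 0.3]
width: 0.0115
```

{"op": "play_rows", "data": {
  "commands": [
    [0,0,-0.06,0,0,0,0.8],
    [0,0,0,0,0,0,0.8]
  ]
}}

```text
time: 9.85
ee_pos: [0.5808, 0.1202, 0.0647]
eef_rot: [0.871, -0.491, -0.0, 0.0]
ft_force: [-2.8, -1.2, 2.7]
width: 0.0116
```

{"op": "play_rows", "data": {
  "commands": [
    [0,0,-0.05,0,0,0,0.8],
    [0,0,0,0,0,0,0.8]
  ]
}}

```text
time: 10.1
ee_pos: [0.5809, 0.1203, 0.0645]
eef_rot: [0.871, -0.491, -0.0, 0.0]
ft_force: [-3.6, -1.5, 7.3]
width: 0.0118
```

{"op": "play_rows", "data": {
  "commands": [
    [0,0,-0.05,0,0,0,0.8],
    [0,0,0,0,0,0,0.8]
  ]
}}

```text
time: 10.35
ee_pos: [0.5809, 0.1203, 0.0643]
eef_rot: [0.871, -0.491, -0.0, 0.0]
ft_force: [-6.7, -2.1, 9.0]
width: 0.0119
```

The stop is stiff at z≈0.0647, so the cover is flush. A gentle tug will check the latch.

{"op": "play_rows", "data": {
  "commands": [
    [0,0,0.15,0,0,0,0.8],
    [0,0,0.1,0,0,0,0.8],
    [0,0,0,0,0,0,0.8]
  ]
}}

```text
time: 10.72
ee_pos: [0.5813, 0.1206, 0.0661]
eef_rot: [0.871, -0.491, 0.0, -0.0]
ft_force: [0.4, -0.2, -0.6]
width: 0.0116
```

{"op": "play_rows", "data": {
  "commands": [
    [0,0,0.1,0,0,0,0.8],
    [0,0,0,0,0,0,0.8]
  ]
}}

```text
time: 10.98
ee_pos: [0.5811, 0.1205, 0.0667]
eef_rot: [0.871, -0.491, -0.0, 0.0]
ft_force: [2.6, 0.3, -7.3]
width: 0.0121
```

The cover is latched: it pulls back with 7 N at 2 mm up. I'll lower it to flush, let go and retreat.

{"op": "play_rows", "data": {
  "commands": [
    [0,0,-0.15,0,0,0,0.8],
    [0,0,0,0,0,0,0.8],
    [0,0,0,0,0,0,4],
    [0,0,0,0,0,0,4],
    [0,0,0,0,0,0,4],
    [0,0,1,0,0,0,4],
    [0,0,3,0,0,0,4],
    [0,0,4,0,0,0,4],
    [-2,-1.2,4,0,0,0,4],
    [-4,-2.4,0,0,0,0,4],
    [-4,-2.4,0,0,0,0,4],
    [0,0,0,0,0,0,4],
    [0,0,0,0,0,0,4]
  ]
}}

```text
time: 12.6
ee_pos: [0.4818, 0.0609, 0.1867]
eef_rot: [0.871, -0.491, 0.001, -0.001]
ft_force: [-0.6, 0.4, 0.7]
width: 0.04
```

```bash
python3 - <<'E'
from h import *
w=snap('wrist','w5');a=snap('side','s5');b=snap('scene','sc5')
s=r.read_state();print(s['ee_pos'],s['ft_force'],s['width'])
f=lambda i,sz,g:cv2.resize(np.clip(i[:,:,::-1].astype(float)*g,0,255).astype(np.uint8),sz,interpolation=cv2.INTER_CUBIC)
bot=np.hstack([f(a['img'][150:250,270:390],(400,300),2),f(b['img'][190:290,310:430],(400,300),2)])
top=f(w['img'][0:240,160:560],(500,300),2.5)
top=np.hstack([top,np.zeros((300,300,3),np.uint8)])
cv2.imwrite('pics/c5.png',np.vstack([top,bot]))
E
```

```text
[0.48186512 0.06121601 0.18588406] [-0.56799617  0.8698749  -0.49675399] 0.03998499920298586
```

View pics/c5.png

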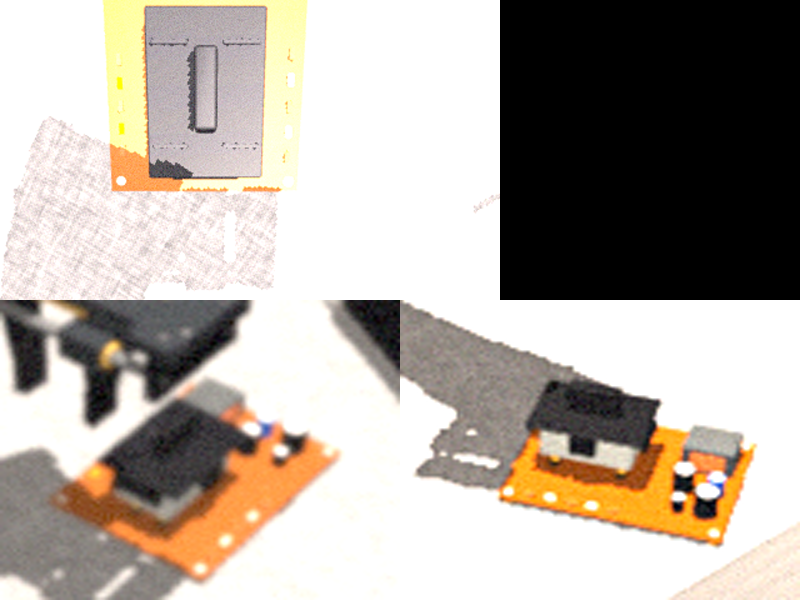

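The cover sits square and level on the box in all three views, and the gripper is clear of it. I'll do a quick numeric check, then hand in.

```bash
python3 - <<'E'
from h import *
c=dict(np.load('pics/w5.npz'))
P=[ray(c,(160+u/1.25,v/1.25),.0617)[:2] for u,v in [(145,6),(266.5,6),(149,178),(265.5,178)]]
tl,tr,bl,br=P
print('w',np.hypot(*(tl-tr)),np.hypot(*(bl-br)),'L',np.hypot(*(tl-bl)),np.hypot(*(tr-br)),'c',np.mean(P,0),'yaw',np.degrees(np.arctan2(*(tl-bl+tr-br)[::-1])))
r.close_job()
E
```

```text
w 0.06463181281458759 0.06797887474169446 L 0.08848358478357779 0.08855096781053805 c [0.57998007 0.11957952] yaw 31.856941811882006
the job is handed in; nothing more can be done
```

I lifted the long black cover, fitted it on the shield box and let go, then handed the job in at about 12.8 s. The feel of it says it is clipped and flush, but one of my last image measurements does not fully agree.

**Press:**
- First contact came about 11 mm above home.
- The force rose to a peak reading of about 11 N, then fell to zero about 1 to 2 mm above home as the strips snapped.
- A stiff stop followed at about 9 N, so no reading came near the 30 N limit.
- A gentle tug of about 2 mm was held back with 7 N, so the cover is latched.

**After release:**
- All three cameras show it sitting square on the box with the gripper clear.
- Its measured centre is about 1 mm from the box centre I measured before fitting, and its yaw is 31.9° against 31.1°.

**Checks that disagreed or were not made:**
- In the last wrist picture the plate's two end widths came out as 64.6 and 68.0 mm, where both should be 66. I picked those corners by eye from an enlarged crop. I put the difference down to reading error, as the other views look level, but I did not measure the tilt any more closely.
- The strip and pin positions cannot be read directly. I inferred that both sides had snapped from the force drop, the stop and the tug, not separately for each side.

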